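Lay the two ink places at a calligraphy table

ROBOT

A 7-joint arm with a two-finger parallel gripper is mounted at the origin on the work surface. World frame = base frame: x ahead of the robot, y to its left, z up, the work surface at z = 0. Lengths are in m, angles in rad, forces in N, time in s.
With the tool pointing down it reaches from about 0.425 to 0.925 m from the base axis. Payload 6.8 kg.
Tool frame: the origin (TCP) lies at the very end of the fingers, on their centre line; the grasp point (between the pads) lies 19 mm behind it; z points along the fingers, y is the line along which they close (so a half turn about z gives the same grasp; the last joint's range is limited). The gripper opens to 85 mm and grips with 20 to 120 N. Pads are 22 mm wide; open, the fingers measure 114 mm over their backs; the gripper's body (76 mm by 85 mm) begins 54 mm behind the grasp point. The pads swing forward as they close: fully open they stand 13 mm farther back than shut.
Start: joints at [1.042, 0.477, 0.022, 1.555, -0.011, 1.109, -0.083], TCP at [0.276, -0.616, 0.231] pointing down, gripper open.
Joint ranges: [-2.96, 2.96], [-0.34, 2.1], [-1.41, 1.46], [0.24, 2.44], [-1.37, 4.51], [0.17, 1.92], [-2.96, 2.96]. Speed limits (rad/s): [2.39, 2.39, 3.14, 3.14, 3.14, 3.14, 3.14].

INTERFACE

Orientations are given as a unit quaternion [w, x, y, z].
In Python, from station import get_obs, read_camera, hand_in gives the robot as it stands.
- The arm moves only by the tool arm_command, never from a script. Its argument "commands" is one flat list of numbers, 7 for each row, row after row: the shift along the tool's x, y, z in m, then the turn, a rotation vector about the tool's x, y, z in degrees, then the opening, from 0 (shut) to 1 (fully open). In form: [tx, ty, tz, rx, ry, rz, fingers, tx, ty, tz, rx, ry, rz, fingers, ...]. A call has 1 to 8 rows; each row is the pose to reach, as a shift and turn from the pose commanded when the call began, along the tool's axes at that moment; what a row does not reach only later rows make up. A row lasts 1/10 s, in which the tool goes at most 50 mm and 8.59 degrees, less where a joint would pass 70% of its speed; a pose out of reach is approached as far as the arm can. A call with a gripper value outside its range is refused whole. The fingers move at their own pace and stop on an object; "force" is the grip in N (left out, the last holds). Time passes only in rows, so rows that repeat a pose let the fingers close. It gives the time, the measured TCP pose, the force, the opening and the grip force at its end, in the units of the state.
- get_obs(): the state, without advancing time (a new reading comes with each control period).
- read_camera(name): name is "scene" or "top" or "wrist"; returns a dict with "img" (400x640x3 uint8, red, green, blue), "camera_matrix" (3x3 intrinsics, pixels), "k1" (the pictures are not rectified: a ray, as slopes to the right and down, at radius r is drawn at 1 + k1 r^2 times it, then the intrinsics apply), "pose" (4x4, takes a point from camera to world coordinates). Camera axes: x right, y down, z forward; pixel columns grow to the right and rows downward; lengths in m; the calibration is good to about 2 mm. A picture is of the moment at which its call begins. There is no depth.
- hand_in(): hands the job in; it is judged then, once.
The state is a dict: "t": time; "q": joint angles; "joint_vel": joint speeds; "joint_torque": joint torques, N m; "eef_pos": TCP position; "tool_rot": TCP orientation; "contact_force": force on the tool from outside, world axes, zero at the start; "torque": the same for the moment, N m; "gripper_width": opening from 0.0 (shut) to 1.0 (fully open); "grasp_force": force on a finger pad.
Only numpy, scipy, OpenCV 4.12 (cv2) and the standard library are available. Lean on these libraries where they do the work, as an engineer would, in place of code of your own. Each camera call takes 0.05 s, during which the arm holds its last target. There are 200 camera calls.

TASK

Lay two ink places for the next writer. In the middle of the round cork mat put the round blue dish, stand the squat amber ink jar inside that dish and set the loose brass cap down over the jar's neck; in the middle of the square slate mat put the square blue dish and stand the black dropper bottle inside it. Keep the jar and the bottle upright all the time, and do not push the coffee cup or the terracotta rinse pot about.

Things in the scene. Friction and masses are not known exactly. Their poses are not given: they have to be found in the camera images.
- mat_round: Round brown cork mat, 100 mm across, 4 mm thick, fixed on the table. Origin: centre of its underside, z up. Target of the round dish.
- mat_square: Square dark grey slate mat, 100 x 100 mm, 4 mm thick, fixed on the table. Origin: centre of its underside, x and y along its sides, z up. Target of the square dish.
- dish_round: Loose round blue-glazed porcelain dish, 66 mm outside diameter, 12 mm high, wall 4 mm, floor 4 mm thick (well 58 mm across, 8 mm deep), about 60 g. Origin: centre of its underside, z up out of the open top. Can be gripped across its outside.
- dish_square: Loose square blue-glazed porcelain dish, 62 x 62 mm outside, 12 mm high, wall 4 mm, floor 4 mm thick (well 54 x 54 mm, 8 mm deep), about 60 g. Origin: centre of its underside, x and y along its sides, z up out of the open top. Can be gripped across two opposite sides; how it is turned on the mat does not matter.
- jar: Loose squat amber glass ink jar with a paper band, sealed: straight round body 38 mm across and 40 mm high, then a flat shoulder and a neck 22 mm across and 9 mm high (49 mm to the neck's top, a thin black seal on it), about 100 g. Origin: centre of its underside, z up. Once it stands in the dish the dish's rim is 8 mm above its foot, and the gap around it is too narrow for fingers: grip it above that.
- cap: Loose brass cap, lying right way up (open side down): cylinder 40 mm across and 22 mm high, bore 32 mm across and 14 mm deep from below, about 40 g. Origin: centre of its open underside, z up. Goes over the jar's neck with 5 mm of play all round and rests on the jar's shoulder, 40 mm above the jar's underside.
- bottle: Loose black dropper bottle with a brass band, brass collar and small white bulb: straight round body 34 mm across up to 40 mm high, collar 21 mm across up to 51 mm, bulb 14 mm across up to 62 mm, about 90 g. Origin: centre of its underside, z up. Once it stands in the square dish the dish's rim is 8 mm above its foot: grip the body above that.
- coffee: Bystander: white coffee cup on its tan saucer, one piece, saucer 96 mm across, cup 64 mm across with an ear along its +y, 55 mm high. Origin: centre of the underside. Leave alone.
- rinse: Bystander: open terracotta-coloured rinse pot, 60 mm across at the rim, 55 mm high. Origin: centre of the underside. Leave alone.

How it is judged:
By the outcome, as a careful person would: the job done as asked, in the order asked, and still so for the second after the job is handed in, with the robot touching nothing.
It also fails if it takes over 128 s, if anything falls off the work surface, if the arm or the gripper's body presses on something with over 40 N, if the wrist force passes 120 N, or if a joint passes its speed limit or range.

## Working session

There is one attempt and no reset: what is moved stays moved. The work goes in short steps, Python scripts to look and compute and a tool call to move; the robot and the scene stay as the last step left them, time stands still between calls to the robot, and variables do not carry over. Pictures are saved under pics/ and viewed, at most 14 in all, crops included, and the job is handed in when it is done.

Besides the shell and the picture viewer there is one more tool, called by a JSON object that holds its "name" and its "arguments", one argument or row to a line. arm_command: Moves the arm, as the interface text tells. Its arguments: {"type":"object","properties":{"commands":{"type":"array","items":{"type":"number"}},"force":{"type":"number"}},"required":["commands"]}

```bash
mkdir -p pics; ls; python3 - <<'E'
from station import *
import cv2
o=get_obs();print(o)
for n in("top","scene"):
    c=read_camera(n);cv2.imwrite(f"pics/{n}0.png",c["img"][:,:,::-1]);print(n,c["camera_matrix"],c["k1"],c["pose"])
E
```

```text
pics
{'t': 0.0, 'q': array([ 1.04190055,  0.47778823,  0.02234874,  1.55649299, -0.01151068,
        1.10931465, -0.08312236]), 'joint_vel': array([ 0.00052701, -0.00042633, -0.00229828,  0.00142617, -0.0006899 ,
       -0.00020798,  0.00066407]), 'joint_torque': array([-5.12943006e-04, -5.96452010e+01,  1.60787769e+00, -2.81195533e+01,
        1.24394751e-02,  9.34407057e-03,  7.05484652e-06]), 'eef_pos': array([ 0.27545748, -0.6155587 ,  0.23031633]), 'tool_rot': array([-9.00418771e-04,  9.77948921e-01,  2.08842115e-01, -2.61030970e-04]), 'contact_force': array([ 0.12518107, -0.63000325, -1.26768505]), 'torque': array([-0.01863877, -0.01245593,  0.01907874]), 'grasp_force': 0.0, 'gripper_width': 0.9975450231115746}
top [[500.55895449   0.         317.63425303]
 [  0.         500.55895449 192.85922803]
 [  0.           0.           1.        ]] -0.08435814713116288 [[-2.85199250e-04 -9.99106188e-01  4.22698946e-02  4.41515603e-01]
 [-9.99991992e-01  4.53674782e-04  3.97617068e-03 -8.14630024e-03]
 [-3.99179352e-03 -4.22684222e-02 -9.99098317e-01  1.33294483e+00]
 [ 0.00000000e+00  0.00000000e+00  0.00000000e+00  1.00000000e+00]]
scene [[481.82926727   0.         311.78519917]
 [  0.         481.82926727 203.40845453]
 [  0.           0.           1.        ]] -0.11203758718664257 [[ 0.68451941  0.5100535  -0.52084412  1.11986275]
 [ 0.72886833 -0.46555347  0.50200689 -0.61071274]
 [ 0.01356959 -0.72326025 -0.69044223  0.85395386]
 [ 0.          0.          0.          1.        ]]
```

View pics/top0.png

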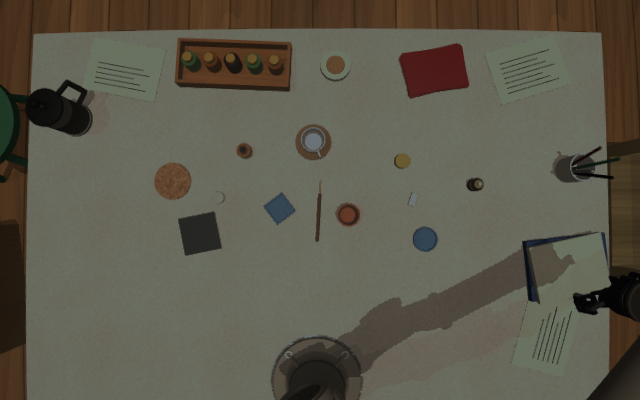

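View pics/scene0.png

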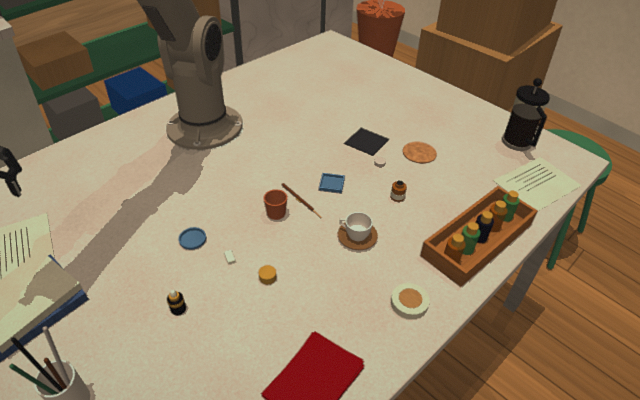

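The top view shows the round mat (172,181), square mat (200,233), jar (244,151), cap (402,160), bottle (475,184), round dish (425,239), square dish (279,208), coffee (313,141) and rinse pot (347,214). Next I'll enlarge it to measure.

```bash
cat > h.py <<'E'
import numpy as np, cv2
from station import *
from scipy.spatial.transform import Rotation as R
def ray(c,u,v):
    K=c["camera_matrix"];k=c["k1"]
    d=np.array([(u-K[0,2])/K[0,0],(v-K[1,2])/K[1,1]]);s=d.copy()
    for _ in range(20): s=d/(1+k*(s@s))
    return c["pose"][:3,:3]@np.r_[s,1],c["pose"][:3,3]
def p2w(c,u,v,z):
    d,o=ray(c,u,v);return (o+d*(z-o[2])/d[2])[:2]
def w2p(c,p):
    q=np.linalg.inv(c["pose"])@np.r_[p,1];s=q[:2]/q[2];s=s*(1+c["k1"]*s@s);K=c["camera_matrix"]
    return np.array([K[0,0]*s[0]+K[0,2],K[1,1]*s[1]+K[1,2]])
def crop(c,x0,x1,y0,y1,f,name):
    im=cv2.resize(np.ascontiguousarray(c["img"][y0:y1,x0:x1,::-1]),None,fx=f,fy=f,interpolation=cv2.INTER_CUBIC)
    cv2.imwrite(name,im)
E
python3 - <<'E'
from h import *
c=read_camera("top")
crop(c,150,290,130,260,5,"a.png");crop(c,330,490,140,260,5,"b.png")
a=cv2.imread("a.png");b=cv2.imread("b.png")
cv2.imwrite("pics/a.png",np.clip(cv2.convertScaleAbs(a[:600],alpha=1.6),0,255));cv2.imwrite("pics/b.png",cv2.convertScaleAbs(b,alpha=1.6))
E
```

```text
(no output)
```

View pics/a.png

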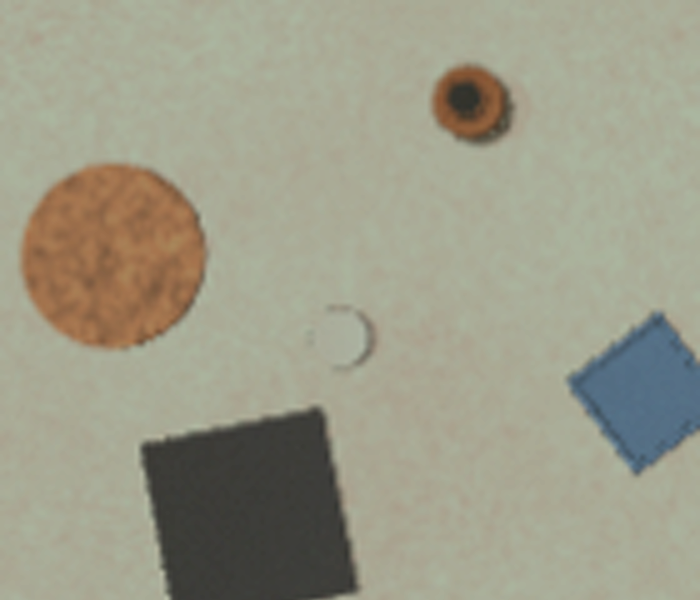

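View pics/b.png

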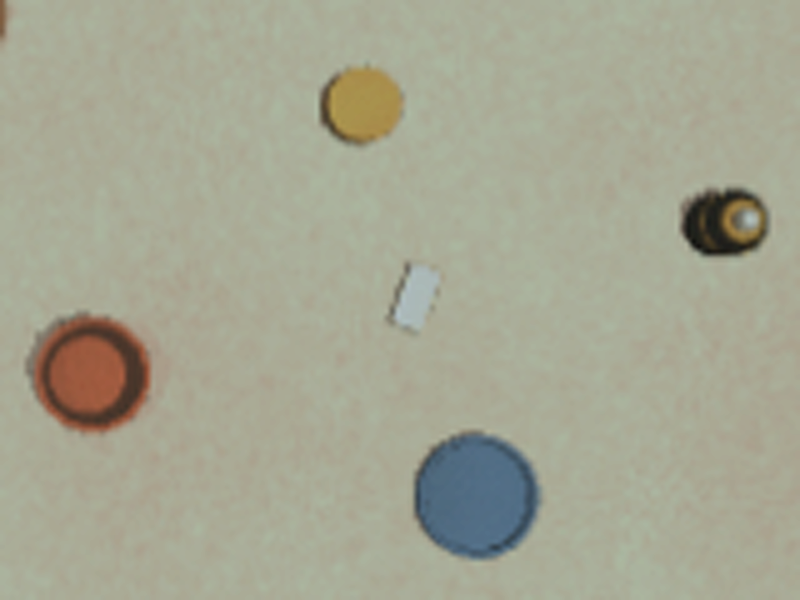

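```bash
python3 - <<'E'
from h import *
c=read_camera("top")
def A(x,y,z,x0,y0): return p2w(c,(x+.5)/5-.5+x0,(y+.5)/5-.5+y0,z)
for n,x,y,z,x0,y0 in [("matr",114,256,.004,150,130),("mats",249.5,516.5,.004,150,130),("jar",469,102,.04,150,130),("jarneck",465,97,.049,150,130),("dsq",648,394,.012,150,130),
 ("cap",364,104,.022,330,140),("bot",747,218,.062,330,140),("dr",477,495,.012,330,140),("rinse",92,373,.055,330,140)]:
    p=A(x,y,z,x0,y0);print(n,p.round(4),np.hypot(*p).round(3))
l=A(569,380,.012,150,130);t=A(659,313,.012,150,130);b=A(638,475,.012,150,130)
print("dsq edges deg",np.degrees(np.arctan2(*(t-l)[::-1])),np.linalg.norm(t-l),np.degrees(np.arctan2(*(b-l)[::-1])))
print("coffee",p2w(c,313,141,.01))
o=get_obs();r=R.from_quat(o["tool_rot"],scalar_first=True);print(o["t"],r.as_matrix().round(3))
w=read_camera("wrist");print(np.linalg.inv(r.as_matrix())@(w["pose"][:3,3]-o["eef_pos"]),(r.inv().as_matrix()@w["pose"][:3,:3]).round(3))
E
```

```text
matr [0.5303 0.3867] 0.656
mats [0.3911 0.312 ] 0.5
jar [0.608  0.1902] 0.637
jarneck [0.6094 0.1909] 0.639
dsq [0.4564 0.0986] 0.467
cap [ 0.5825 -0.2262] 0.625
bot [ 0.5199 -0.4167] 0.666
dr [ 0.3764 -0.2864] 0.473
rinse [ 0.4411 -0.0805] 0.448
dsq edges deg -53.31081776023742 0.05928083273829411 -143.81811645769045
coffee [0.63553577 0.00940426]
0.2 [[ 0.913  0.409 -0.001]
 [ 0.409 -0.913  0.001]
 [-0.    -0.001 -1.   ]]
[ 0.07757452  0.00081864 -0.14282556] [[-0.    -0.952 -0.305]
 [ 1.    -0.     0.   ]
 [-0.    -0.305  0.952]]
```

```bash
cat >> h.py <<'E'
def go(x,y,z,yaw):
    """tool shift (mm) and turn (deg) from the present pose to TCP x,y,z pointing straight down with tool-x at yaw"""
    o=get_obs();r=R.from_quat(o["tool_rot"],scalar_first=True)
    cy,sy=np.cos(np.radians(yaw)),np.sin(np.radians(yaw))
    g=R.from_matrix(np.array([[cy,sy,0],[sy,-cy,0],[0,0,-1.]]))
    print("shift mm",(r.inv().apply(np.array([x,y,z])-o["eef_pos"])*1e3).round(1),"turn",np.degrees((r.inv()*g).as_rotvec()).round(2),"t",o["t"])
E
python3 -c "
from h import *
go(.3764,-.2864,.12,36.4)"
```

```text
shift mm [ 226.6 -259.5  111. ] turn [ -0.05  -0.   -12.29] t 0.25
```

{"name": "arm_command", "arguments": {
  "commands": [0.2266,-0.2595,0.111,-0.05,0,-12.3,1,0.2266,-0.2595,0.111,-0.05,0,-12.3,1,0.2266,-0.2595,0.111,-0.05,0,-12.3,1,0.2266,-0.2595,0.111,-0.05,0,-12.3,1,0.2266,-0.2595,0.111,-0.05,0,-12.3,1,0.2266,-0.2595,0.111,-0.05,0,-12.3,1,0.2266,-0.2595,0.111,-0.05,0,-12.3,1,0.2266,-0.2595,0.111,-0.05,0,-12.3,1]
}}

```text
t: 1.05
eef_pos: [0.3772, -0.281, 0.119]
tool_rot: [-0.001, 0.949, 0.316, -0.0]
contact_force: [0.3, 0.1, -0.3]
gripper_width: 0.998
grasp_force: 0.0
```

{"name": "arm_command", "arguments": {
  "commands": [0,0,0,0,0,0,1,0,0,0,0,0,0,1]
}}

```text
t: 1.25
eef_pos: [0.3766, -0.2882, 0.1208]
tool_rot: [0.001, 0.95, 0.312, 0.0]
contact_force: [0.6, -0.9, -0.0]
gripper_width: 1.001
grasp_force: 0.0
```

```bash
python3 - <<'E'
from h import *
c=read_camera("wrist");cv2.imwrite("pics/w1.png",c["img"][:,:,::-1])
print(w2p(c,[.3764,-.2864,.012]));go(.3764,-.2864,.05,36.4)
E
```

```text
[325.22180841 196.6528407 ]
shift mm [ 1.4 -2.1 70.9] turn [ 0.14  0.01 -0.13] t 1.3
```

View pics/w1.png

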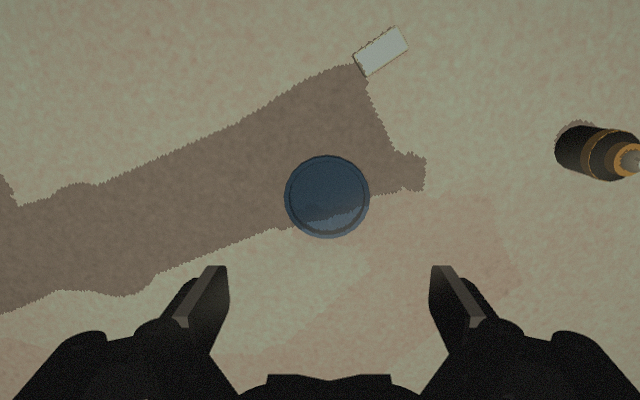

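```bash
python3 - <<'E'
from h import *
c=read_camera("wrist");o=get_obs();r=R.from_quat(o["tool_rot"],scalar_first=True)
for z in(0,-.008,-.013):
  for x in (.011,-.011): print(z,x,[w2p(c,o["eef_pos"]+r.apply([x,s*.0425,z])).round(1) for s in(1,-1)])
E
```

```text
0 0.011 [array([421.4, 245.9]), array([232.8, 245.9])]
0 -0.011 [array([417.4, 288.6]), array([236.8, 288.5])]
-0.008 0.011 [array([426.1, 253.9]), array([227.9, 253.8])]
-0.008 -0.011 [array([421.8, 298.3]), array([232.4, 298.2])]
-0.013 0.011 [array([429.3, 259.3]), array([224.6, 259.2])]
-0.013 -0.011 [array([424.7, 304.8]), array([229.3, 304.7])]
```

{"name": "arm_command", "arguments": {
  "commands": [0.001,-0.001,0.045,0,0,0,0.84,0.001,-0.001,0.08,0,0,0,0.84,0.001,-0.001,0.08,0,0,0,0.84,0.001,-0.001,0.08,0,0,0,0.84,0.001,-0.001,0.08,0,0,0,0.84],
  "force": 30
}}

```text
t: 1.85
eef_pos: [0.3778, -0.2868, 0.042]
tool_rot: [0.002, 0.95, 0.312, 0.001]
contact_force: [0.4, -0.8, -0.1]
gripper_width: 0.84
grasp_force: 0.0
```

```bash
python3 - <<'E'
from h import *
c=read_camera("wrist");crop(c,150,510,80,340,2,"pics/w2.png");o=get_obs();r=R.from_quat(o["tool_rot"],scalar_first=True)
for z in(0,-.004,-.008,-.013):
  for x in (.011,-.011): print(z,x,[w2p(c,o["eef_pos"]+r.apply([x,s*.0357,z])).round(1) for s in(1,-1)])
go(.3764,-.2864,.003,36.4)
E
```

```text
0 0.011 [array([406.2, 245.3]), array([247.6, 245.3])]
0 -0.011 [array([403., 288.]), array([251. , 288.1])]
-0.004 0.011 [array([408.2, 249.1]), array([245.5, 249.2])]
-0.004 -0.011 [array([404.7, 292.8]), array([249.1, 292.8])]
-0.008 0.011 [array([410.2, 253.2]), array([243.4, 253.3])]
-0.008 -0.011 [array([406.6, 297.7]), array([247.2, 297.7])]
-0.013 0.011 [array([412.9, 258.6]), array([240.6, 258.6])]
-0.013 -0.011 [array([409. , 304.2]), array([244.7, 304.3])]
shift mm [-1.1 -1.3 39.1] turn [ 0.23 -0.06 -0.05] t 1.9
```

View pics/w2.png

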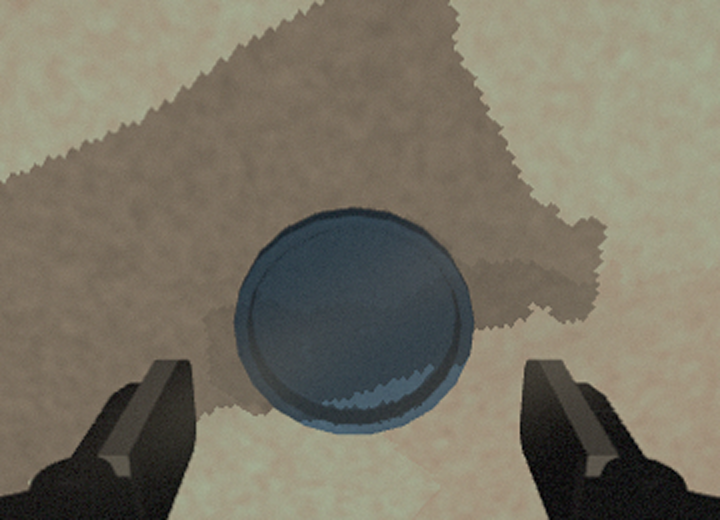

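{"name": "arm_command", "arguments": {
  "commands": [-0.001,-0.001,0.03,0.2,0,0,0.84,-0.001,-0.001,0.04,0.2,0,0,0.84,-0.001,-0.001,0.045,0.2,0,0,0.84,-0.001,-0.001,0.045,0.2,0,0,0.84]
}}

```text
t: 2.3
eef_pos: [0.3755, -0.2852, -0.0045]
tool_rot: [-0.001, 0.95, 0.312, -0.001]
contact_force: [0.3, 0.1, 0.2]
gripper_width: 0.838
grasp_force: 0.0
```

```bash
python3 - <<'E'
from h import *
c=read_camera("wrist");crop(c,150,510,80,340,2,"pics/w3.png")
go(.3764,-.2864,-.008,36.4);print(get_obs()["contact_force"])
E
```

```text
shift mm [-0.1  1.2  3.9] turn [-0.12 -0.    0.01] t 2.35
[-0.63202974  0.9467188  -0.3558722 ]
```

View pics/w3.png

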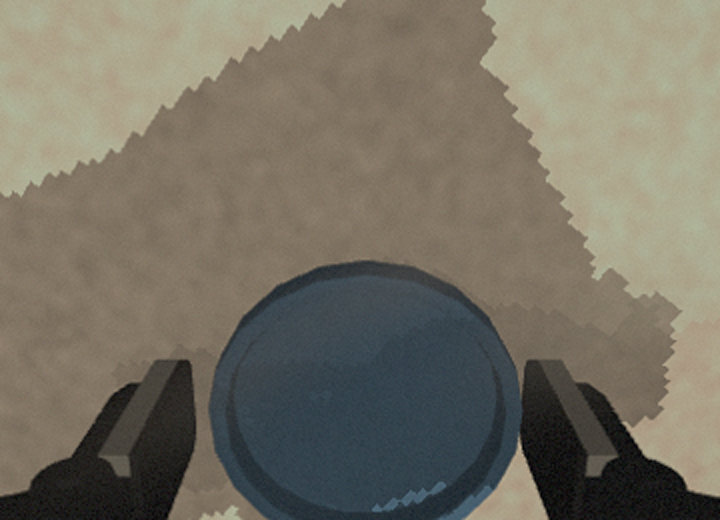

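{"name": "arm_command", "arguments": {
  "commands": [0,0.0015,0.001,0,0,0,0.84,0,0.0015,0.001,0,0,0,0.6,0,0.0015,0.001,0,0,0,0.6,0,0.0015,0.001,0,0,0,0.6,0,0.0015,0.001,0,0,0,0.6],
  "force": 40
}}

```text
t: 2.85
eef_pos: [0.3771, -0.2869, -0.0044]
tool_rot: [-0.0, 0.95, 0.312, 0.0]
contact_force: [-1.0, 0.7, 11.0]
gripper_width: 0.759
grasp_force: 41.1
```

{"name": "arm_command", "arguments": {
  "commands": [0,0,-0.02,0,0,0,0.6,0,0,-0.06,0,0,0,0.6,0,0,-0.1,0,0,0,0.6,0,0,-0.1,0,0,0,0.6]
}}

```text
t: 3.25
eef_pos: [0.3796, -0.2886, 0.0992]
tool_rot: [0.003, 0.95, 0.312, 0.003]
contact_force: [0.4, -0.0, -1.8]
gripper_width: 0.755
grasp_force: 44.6
```

```bash
python3 - <<'E'
from h import *
c=read_camera("wrist");crop(c,150,510,140,400,2,"pics/w4.png")
go(.5303,.3867,.12,36.4)
E
```

```text
shift mm [ 522.6 -452.8  -23.4] turn [ 0.2  -0.12 -0.01] t 3.3
```

View pics/w4.png

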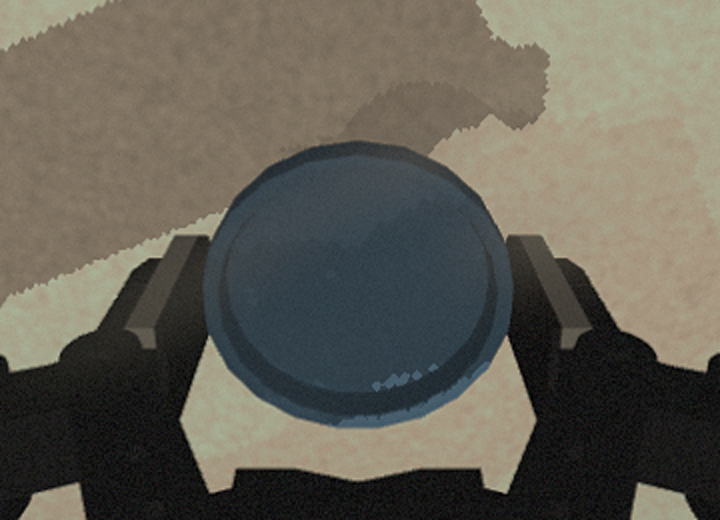

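{"name": "arm_command", "arguments": {
  "commands": [0.268,-0.161,-0.023,0.2,0,0,0.6,0.268,-0.161,-0.023,0.2,0,0,0.6,0.268,-0.161,-0.023,0.2,0,0,0.6,0.268,-0.161,-0.023,0.2,0,0,0.6,0.268,-0.161,-0.023,0.2,0,0,0.6,0.268,-0.161,-0.023,0.2,0,0,0.6,0.5226,-0.4528,-0.023,0.2,-0.1,0,0.6,0.5226,-0.4528,-0.023,0.2,-0.1,0,0.6]
}}

```text
t: 4.1
eef_pos: [0.5004, 0.091, 0.1161]
tool_rot: [-0.003, 0.95, 0.312, -0.002]
contact_force: [1.0, 0.2, 0.6]
gripper_width: 0.753
grasp_force: 44.6
```

```bash
python3 - <<'E'
from h import *
go(.5303,.3867,.1,36.4)
E
```

```text
shift mm [ 199.6 -220.2   17. ] turn [-0.38  0.17 -0.01] t 4.1
```

{"name": "arm_command", "arguments": {
  "commands": [0.197,-0.217,0.017,0,0,0,0.6,0.197,-0.217,0.017,0,0,0,0.6,0.197,-0.217,0.017,0,0,0,0.6,0.197,-0.217,0.017,0,0,0,0.6,0.197,-0.217,0.017,0,0,0,0.6,0.197,-0.217,0.017,0,0,0,0.6,0.197,-0.217,0.017,0,0,0,0.6,0.197,-0.217,0.017,0,0,0,0.6]
}}

```text
t: 4.9
eef_pos: [0.529, 0.3815, 0.0992]
tool_rot: [-0.002, 0.95, 0.314, -0.003]
contact_force: [0.8, 0.2, -0.5]
gripper_width: 0.756
grasp_force: 44.6
```

{"name": "arm_command", "arguments": {
  "commands": [0,0,0,0,0,0,0.6,0,0,0,0,0,0,0.6]
}}

```text
t: 5.1
eef_pos: [0.5308, 0.3785, 0.1006]
tool_rot: [-0.002, 0.95, 0.311, -0.002]
contact_force: [0.7, 0.8, -0.9]
gripper_width: 0.753
grasp_force: 44.6
```

```bash
python3 - <<'E'
from h import *
c=read_camera("wrist");cv2.imwrite("pics/w5.png",c["img"][:,:,::-1])
o=get_obs();r=R.from_quat(o["tool_rot"],scalar_first=True)
# held dish centre as seen (rim centre), at rim height tcp+16.5mm
print(p2w(c,329,282,o["eef_pos"][2]+.0165), o["eef_pos"]); print(w2p(c,[.5303,.3867,.004]))
go(.5303,.3867,.05,36.4)
E
```

```text
[0.53335041 0.37916317] [0.53086165 0.37881021 0.10085962]
[318.60386771 196.49978335]
shift mm [ 4.3 -6.4 50.9] turn [-0.3   0.15 -0.12] t 5.15
```

View pics/w5.png

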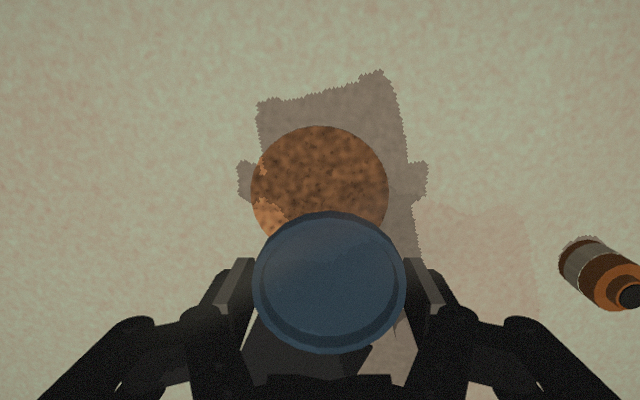

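```bash
python3 - <<'E'
from h import *
from scipy.optimize import fsolve,least_squares
c=read_camera("wrist")
def ext(p):
    a=np.linspace(0,2*np.pi,180);P=np.array([w2p(c,[p[0]+.05*np.cos(t),p[1]+.05*np.sin(t),.004]) for t in a])
    return np.array([P[:,0].min(),P[:,0].max(),P[:,1].min()])
print(least_squares(lambda p:ext(p)-[251,388.5,125.5],[.53,.387]).x, ext([.5303,.3867]))
go(.5303,.3867,.03,36.4)
E
```

```text
[0.53098351 0.38649111] [249.56497088 388.35054475 126.21859444]
shift mm [ 4.1 -6.1 71.1] turn [-0.31  0.12 -0.11] t 5.2
```

{"name": "arm_command", "arguments": {
  "commands": [0.002,-0.007,0.05,-0.3,0.1,0,0.6,0.002,-0.007,0.085,-0.3,0.1,0,0.6,0.002,-0.007,0.095,-0.3,0.1,0,0.6,0.002,-0.007,0.097,-0.3,0.1,0,0.6,0.002,-0.007,0.099,-0.3,0.1,0,0.6,0.002,-0.007,0.1,-0.3,0.1,0,0.6]
}}

```text
t: 5.8
eef_pos: [0.5287, 0.3887, 0.003]
tool_rot: [-0.001, 0.95, 0.312, 0.001]
contact_force: [-0.7, 0.0, -1.3]
gripper_width: 0.755
grasp_force: 44.7
```

{"name": "arm_command", "arguments": {
  "commands": [0,0,0,0,0,0,0.6]
}}

```text
t: 5.9
eef_pos: [0.5283, 0.3885, 0.0027]
tool_rot: [-0.001, 0.95, 0.312, 0.001]
contact_force: [0.3, 0.7, -1.1]
gripper_width: 0.755
grasp_force: 44.7
```

{"name": "arm_command", "arguments": {
  "commands": [-0.001,0.002,0.001,0,0,0,0.6,-0.001,0.002,0.0025,0,0,0,0.6,-0.001,0.002,0.0025,0,0,0,0.6]
}}

```text
t: 6.2
eef_pos: [0.5284, 0.3855, -0.0002]
tool_rot: [-0.0, 0.95, 0.312, 0.0]
contact_force: [-1.2, -1.7, 6.4]
gripper_width: 0.75
grasp_force: 45.2
```

{"name": "arm_command", "arguments": {
  "commands": [0,0,0,0,0,0,0.85,0,0,0,0,0,0,0.9,0,0,0,0,0,0,0.95,0,0,-0.03,0,0,0,1,0,0,-0.08,0,0,0,1,0,0,-0.12,0,0,0,1,0,0,-0.12,0,0,0,1,0,0,-0.12,0,0,0,1]
}}

```text
t: 7.0
eef_pos: [0.5282, 0.3861, 0.1196]
tool_rot: [-0.001, 0.95, 0.312, 0.001]
contact_force: [0.1, -0.2, -0.7]
gripper_width: 0.999
grasp_force: 0.0
```

```bash
python3 - <<'E'
from h import *
c=read_camera("wrist");cv2.imwrite("pics/w6.png",c["img"][:,:,::-1])
o=get_obs();print(o["eef_pos"])
im=cv2.cvtColor(c["img"],cv2.COLOR_RGB2HSV)
m=((im[...,0]>95)&(im[...,0]<125)&(im[...,1]>70)).astype(np.uint8)
n,l,s,ce=cv2.connectedComponentsWithStats(m);i=1+s[1:,4].argmax();print(s[i],ce[i],p2w(c,*ce[i],.010))
go(.608,.1902,.12,36.4)
E
```

```text
[0.52743505 0.38526398 0.11805122]
[ 286  159   86   65 3154] [323.34717819 186.55009512] [0.53341292 0.39391076]
shift mm [-50.9 204.8  -2. ] turn [-0.04  0.05  0.01] t 7.05
```

View pics/w6.png

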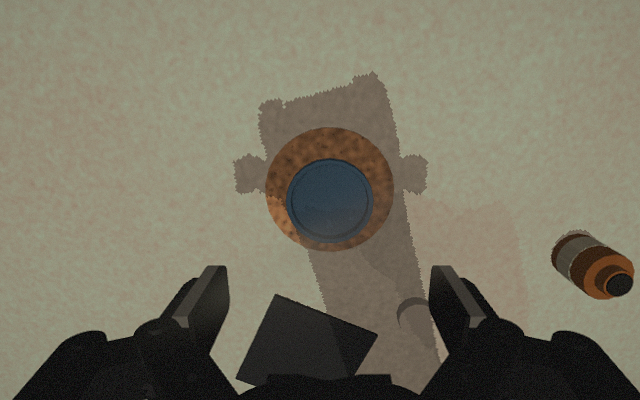

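```bash
python3 - <<'E'
from h import *
from scipy.optimize import least_squares
c=read_camera("wrist")
a=np.linspace(0,2*np.pi,180)
def ext(p,r,z):
    P=np.array([w2p(c,[p[0]+r*np.cos(t),p[1]+r*np.sin(t),z]) for t in a])
    return np.r_[P.min(0),P.max(0)]
m=least_squares(lambda p:ext(p,.05,.004)-[266,127,394,251],[.53,.387])
d=least_squares(lambda p:ext(p,.033,.016)-[287,158,373,242],[.53,.387])
print(m.x,m.fun,d.x,d.fun,"dish-mat",(d.x-m.x)*1e3)
E
```

```text
[0.53044267 0.38528127] [-0.98976853 -0.38189875  0.99015949  0.61097312] [0.52759706 0.38322636] [-1.59736099 -0.39048434  1.59559646  0.59916372] dish-mat [-2.84560965 -2.05490927]
```

{"name": "arm_command", "arguments": {
  "commands": [0,0,0.05,0,0,0,0.88,0,0,0.09,0,0,0,0.88,0,0,0.119,0,0,0,0.88,0,0,0.119,0,0,0,0.88,0,0,0.119,0,0,0,0.6,0,0,0.119,0,0,0,0.6,0,0,0.119,0,0,0,0.6]
}}

```text
t: 7.8
eef_pos: [0.5268, 0.3851, -0.0016]
tool_rot: [0.0, 0.95, 0.312, -0.001]
contact_force: [-0.1, -0.5, 0.2]
gripper_width: 0.757
grasp_force: 44.2
```

{"name": "arm_command", "arguments": {
  "commands": [0,0,-0.004,0,0,0,0.6,0.0033,0,-0.004,0,0,0,0.6,0.0033,0,-0.004,0,0,0,0.6,0.0033,0,-0.002,0,0,0,0.6,0.0033,0,0.0005,0,0,0,0.6,0.0033,0,0.0005,0,0,0,0.6,0.0033,0,0.0005,0,0,0,0.85,0.0033,0,0.0005,0,0,0,0.9]
}}

```text
t: 8.6
eef_pos: [0.5304, 0.3878, -0.0008]
tool_rot: [-0.0, 0.95, 0.312, -0.0]
contact_force: [0.1, -0.0, 0.6]
gripper_width: 0.9
grasp_force: 0.0
```

{"name": "arm_command", "arguments": {
  "commands": [0,0,0,0,0,0,0.95,0,0,-0.03,0,0,0,1,0,0,-0.08,0,0,0,1,0,0,-0.12,0,0,0,1,0,0,-0.12,0,0,0,1]
}}

```text
t: 9.1
eef_pos: [0.5336, 0.3907, 0.1261]
tool_rot: [-0.003, 0.95, 0.312, 0.005]
contact_force: [1.1, 0.3, 0.8]
gripper_width: 0.999
grasp_force: 0.0
```

```bash
python3 - <<'E'
from h import *
c=read_camera("wrist");crop(c,220,480,90,310,3,"pics/w7.png")
go(.608,.1902,.12,36.4)
E
```

```text
shift mm [-57.2 205.2   2.3] turn [-0.06 -0.39 -0.01] t 9.15
```

View pics/w7.png

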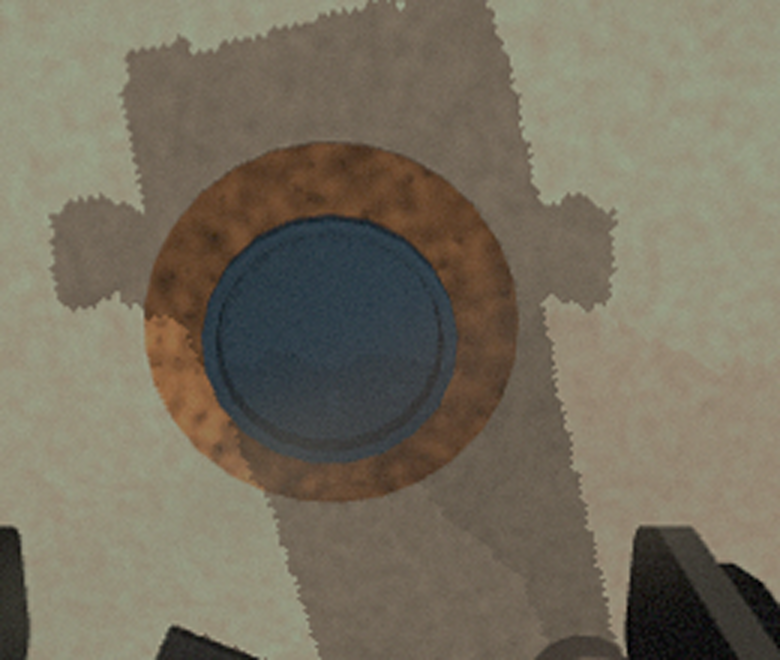

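{"name": "arm_command", "arguments": {
  "commands": [-0.055,0.203,0.002,0,-0.3,0,1,-0.055,0.203,0.002,0,-0.3,0,1,-0.055,0.203,0.002,0,-0.3,0,1,-0.055,0.203,0.002,0,-0.3,0,1,-0.055,0.203,0.002,0,-0.3,0,1,-0.055,0.203,0.002,0,-0.3,0,1,-0.055,0.203,0.002,0,-0.3,0,1,-0.055,0.203,0.002,0,-0.3,0,1]
}}

```text
t: 9.95
eef_pos: [0.6054, 0.1946, 0.1166]
tool_rot: [-0.0, 0.949, 0.314, -0.003]
contact_force: [0.1, 0.4, 0.8]
gripper_width: 0.998
grasp_force: 0.0
```

```bash
python3 - <<'E'
from h import *
go(.608,.1902,.013,36.4)
c=read_camera("wrist");p=w2p(c,[.608,.1902,.049]);print(p)
g=c["img"].max(2).astype(int)
u,v=p.round().astype(int);m=np.zeros(g.shape,np.uint8);m[v-50:v+50,u-50:u+50]=g[v-50:v+50,u-50:u+50]<45
n,l,s,ce=cv2.connectedComponentsWithStats(m);i=1+s[1:,4].argmax();print(s[i],ce[i],p2w(c,*ce[i],.049))
cv2.imwrite("dbg.png",c["img"][v-50:v+50,u-50:u+50,::-1])
E
```

```text
shift mm [1.000e-01 5.300e+00 1.036e+02] turn [-0.15  0.31  0.22] t 9.95
[335.46561957 216.76730886]
[325 204  16  12  45] [331.77777778 208.2       ] [0.61126306 0.19560839]
```

{"name": "arm_command", "arguments": {
  "commands": [0.001,0.003,0.045,0,0.2,0,1,0.001,0.003,0.08,0,0.2,0,1,0.001,0.003,0.103,0,0.2,0,1,0.001,0.003,0.103,0,0.2,0,1]
}}

```text
t: 10.4
eef_pos: [0.6054, 0.1904, 0.0105]
tool_rot: [-0.0, 0.95, 0.314, -0.004]
contact_force: [-0.9, -0.3, -0.3]
gripper_width: 1.0
grasp_force: 0.0
```

```bash
python3 - <<'E'
from h import *
go(.609,.1905,.013,36.4)
c=read_camera("wrist");p=w2p(c,[.609,.1905,.049]);print(p)
u,v=p.round().astype(int);h=cv2.cvtColor(c["img"],cv2.COLOR_RGB2HSV)
cv2.imwrite("pics/w8.png",c["img"][:,:,::-1])
E
```

```text
shift mm [ 3.   2.  -2.6] turn [-0.19  0.46  0.16] t 10.4
[331.96742139 313.6584903 ]
```

View pics/w8.png

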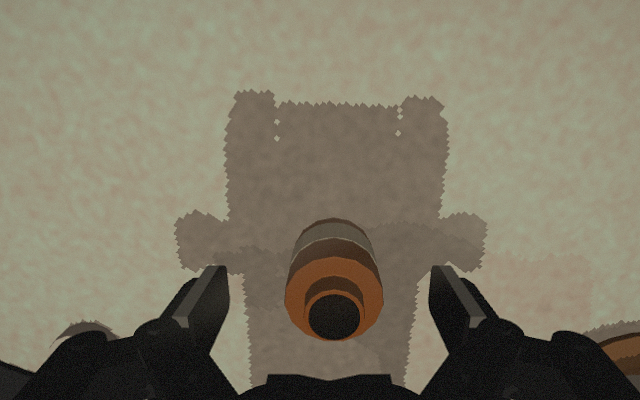

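{"name": "arm_command", "arguments": {
  "commands": [0.002,0.002,-0.003,0,0.4,0,1,0.002,0.002,-0.003,0,0.4,0,0.3,0.002,0.002,-0.003,0,0.4,0,0.3,0.002,0.002,-0.003,0,0.4,0,0.3,0.002,0.002,-0.003,0,0.4,0,0.3,0.002,0.002,-0.003,0,0.4,0,0.3,0.002,0.002,-0.003,0,0.4,0,0.3],
  "force": 40
}}

```text
t: 11.15
eef_pos: [0.6119, 0.1894, 0.018]
tool_rot: [-0.001, 0.95, 0.312, 0.003]
contact_force: [-2.3, -0.9, 6.1]
gripper_width: 0.421
grasp_force: 39.4
```

```bash
python3 -c "
from h import *
go(.5305,.3863,.11,36.4)"
```

```text
shift mm [  51.9 -206.8  -91.6] turn [-0.03 -0.35  0.01] t 11.15
```

{"name": "arm_command", "arguments": {
  "commands": [0,0,-0.04,0,0,0,0.3,0,0,-0.07,0,0,0,0.3,0.025,-0.1,-0.09,0,-0.2,0,0.3,0.052,-0.207,-0.09,0,-0.3,0,0.3,0.052,-0.207,-0.09,0,-0.3,0,0.3,0.052,-0.207,-0.09,0,-0.3,0,0.3,0.052,-0.207,-0.09,0,-0.3,0,0.3,0.052,-0.207,-0.09,0,-0.3,0,0.3]
}}

```text
t: 11.95
eef_pos: [0.5276, 0.3905, 0.1077]
tool_rot: [-0.002, 0.949, 0.315, -0.0]
contact_force: [-0.3, -0.1, -1.1]
gripper_width: 0.418
grasp_force: 40.3
```

{"name": "arm_command", "arguments": {
  "commands": [0,0,0,0,0,0,0.3,0,0,0,0,0,0,0.3]
}}

```text
t: 12.15
eef_pos: [0.5315, 0.3837, 0.107]
tool_rot: [0.001, 0.95, 0.311, -0.0]
contact_force: [0.2, 0.2, -1.1]
gripper_width: 0.417
grasp_force: 40.3
```

```bash
python3 -c "
from h import *
go(.5305,.3865,.026,36.4);print(get_obs()['grasp_force'],get_obs()['gripper_width'])"
```

```text
shift mm [ 0.9 -2.9 81. ] turn [ 0.05  0.06 -0.17] t 12.15
40.32794415950775 0.4170427430936541
```

{"name": "arm_command", "arguments": {
  "commands": [0.001,-0.003,0.04,0,0,0,0.3,0.001,-0.003,0.065,0,0,0,0.3,0.001,-0.003,0.075,0,0,0,0.3,0.001,-0.003,0.078,0,0,0,0.3,0.001,-0.003,0.08,0,0,0,0.3,0.001,-0.003,0.08,0,0,0,0.3]
}}

```text
t: 12.75
eef_pos: [0.5301, 0.3896, 0.0285]
tool_rot: [-0.001, 0.95, 0.312, 0.001]
contact_force: [-0.0, -0.0, -0.7]
gripper_width: 0.416
grasp_force: 40.3
```

{"name": "arm_command", "arguments": {
  "commands": [0,0,0.001,0,0,0,0.3,0,0,0.001,0,0,0,0.3]
}}

```text
t: 12.95
eef_pos: [0.5296, 0.3896, 0.0272]
tool_rot: [-0.001, 0.95, 0.312, 0.0]
contact_force: [0.4, 0.0, -2.2]
gripper_width: 0.42
grasp_force: 40.3
```

{"name": "arm_command", "arguments": {
  "commands": [-0.001,0.003,0,0,0,0,0.3,-0.001,0.003,0.002,0,0,0,0.3,-0.001,0.003,0.002,0,0,0,0.3]
}}

```text
t: 13.25
eef_pos: [0.5307, 0.386, 0.026]
tool_rot: [-0.0, 0.95, 0.312, 0.0]
contact_force: [-3.9, -2.8, 10.9]
gripper_width: 0.418
grasp_force: 41.6
```

{"name": "arm_command", "arguments": {
  "commands": [0,0,-0.0005,0,0,0,0.5,0,0,-0.0005,0,0,0,0.6,0,0,-0.0005,0,0,0,0.8,0,0,-0.0005,0,0,0,0.9,0,0,-0.03,0,0,0,1,0,0,-0.08,0,0,0,1,0,0,-0.11,0,0,0,1,0,0,-0.11,0,0,0,1]
}}

```text
t: 14.05
eef_pos: [0.5327, 0.3886, 0.1398]
tool_rot: [-0.002, 0.95, 0.312, 0.004]
contact_force: [-0.1, 0.6, 0.9]
gripper_width: 1.0
grasp_force: 0.0
```

```bash
python3 - <<'E'
from h import *
c=read_camera("wrist");cv2.imwrite("j.png",c["img"][:,:,::-1])
p=w2p(c,[.5305,.3865,.057]);print(p);h=cv2.cvtColor(c["img"],cv2.COLOR_RGB2HSV);u,v=p.astype(int)
m=np.zeros(h.shape[:2],np.uint8);b=h[v-45:v+45,u-45:u+45]
m[v-45:v+45,u-45:u+45]=(b[...,2]<50)&((b[...,0]<85)|(b[...,1]<90))
n,l,s,ce=cv2.connectedComponentsWithStats(m);
for i in s[1:,4].argsort()[::-1][:3]: print(s[i+1],ce[i+1])
go(.5825,-.2262,.12,36.4)
E
```

```text
[328.20549803 214.17797975]
[318 207  24  16 184] [327.80978261 212.63586957]
[327 176   7   2   7] [330.         176.14285714]
[297 211   4   5   6] [298.33333333 213.33333333]
shift mm [-323.2  524.2   14.9] turn [-0.06 -0.28  0.  ] t 14.1
```

{"name": "arm_command", "arguments": {
  "commands": [-0.323,0.524,0.01,0,-0.3,0,1,-0.323,0.524,0.01,0,-0.3,0,1,-0.323,0.524,0.01,0,-0.3,0,1,-0.323,0.524,0.01,0,-0.3,0,1,-0.323,0.524,0.01,0,-0.3,0,1,-0.323,0.524,0.01,0,-0.3,0,1,-0.323,0.524,0.01,0,-0.3,0,1,-0.323,0.524,0.01,0,-0.3,0,1]
}}

```text
t: 14.9
eef_pos: [0.5622, -0.0145, 0.1262]
tool_rot: [0.0, 0.95, 0.312, -0.004]
contact_force: [1.5, -0.5, 0.6]
gripper_width: 1.001
grasp_force: 0.0
```

```bash
python3 -c "
from h import *
go(.5825,-.2262,.1,36.4)"
```

```text
shift mm [-109.2  182.5   26.6] turn [-0.12  0.42  0.02] t 14.9
```

{"name": "arm_command", "arguments": {
  "commands": [-0.107,0.179,0.025,0,0.3,0,1,-0.107,0.179,0.025,0,0.3,0,1,-0.107,0.179,0.025,0,0.3,0,1,-0.107,0.179,0.025,0,0.3,0,1,-0.107,0.179,0.025,0,0.3,0,1,-0.107,0.179,0.025,0,0.3,0,1,-0.107,0.179,0.025,0,0.3,0,1]
}}

```text
t: 15.6
eef_pos: [0.5829, -0.218, 0.102]
tool_rot: [-0.001, 0.95, 0.313, -0.001]
contact_force: [0.9, 0.5, 0.1]
gripper_width: 1.002
grasp_force: 0.0
```

```bash
cat >> h.py <<'E'
def blob(c,p,f,w=60):
    "largest blob by HSV test f near the pixel of world point p: box, world at the same height"
    u,v=w2p(c,p).round().astype(int);h=cv2.cvtColor(c["img"],cv2.COLOR_RGB2HSV).astype(int)
    m=np.zeros(h.shape[:2],np.uint8);s=np.s_[max(v-w,0):v+w,max(u-w,0):u+w];m[s]=f(h[s])
    m=cv2.morphologyEx(m,cv2.MORPH_CLOSE,np.ones((5,5)))
    n,l,s,ce=cv2.connectedComponentsWithStats(m);i=1+s[1:,4].argmax()
    print("pred px",u,v,"box",s[i],"cen",ce[i].round(1),"world",p2w(c,*ce[i],p[2]).round(4));return p2w(c,*ce[i],p[2])
E
python3 - <<'E'
from h import *
c=read_camera("wrist");cv2.imwrite("j2.png",c["img"][:,:,::-1])
blob(c,[.5825,-.2262,.018],lambda h:(h[...,1]>130)&(h[...,0]<35))
go(.5825,-.2262,0,36.4)
E
```

```text
pred px 337 215 box [ 311  184   53   43 1436] cen [334.7 202.8] world [ 0.589  -0.2194]
shift mm [ -6.1   7.  102.4] turn [-0.16 -0.01  0.17] t 15.65
```

```bash
python3 - <<'E'
from h import *
c=read_camera("wrist");print([w2p(c,[.5825,-.2262,z]).round() for z in(0,.022)])
for q in c["img"][176:250:3,337]: print(q,end=" ")
E
```

```text
[array([337., 208.]), array([338., 218.])]
[109  97  82] [103  95  80] [105  94  80] [67 51 32] [62 45 23] [63 46 23] [103  77  44] [102  78  45] [103  79  45] [102  79  47] [100  76  44] [103  80  43] [103  83  52] [103  80  50] [102  82  55] [98 79 53] [100  83  55] [99 81 55] [98 80 58] [98 81 56] [102  89  63] [100  82  57] [100  82  57] [127 112  90] [141 126 108]
```

{"name": "arm_command", "arguments": {
  "commands": [-0.006,0.006,0.03,0,0,0,0.75,-0.006,0.006,0.07,0,0,0,0.7,-0.006,0.006,0.09,0,0,0,0.7,-0.006,0.006,0.096,0,0,0,0.7,-0.006,0.006,0.096,0,0,0,0.7]
}}

```text
t: 16.2
eef_pos: [0.5821, -0.2265, 0.0067]
tool_rot: [-0.001, 0.95, 0.313, -0.0]
contact_force: [0.2, 0.3, -0.3]
gripper_width: 0.703
grasp_force: 0.0
```

```bash
python3 - <<'E'
from h import *
go(.5825,-.2262,.003,36.4)
E
```

```text
shift mm [0.5 0.  3.7] turn [-0.13  0.02  0.14] t 16.2
```

{"name": "arm_command", "arguments": {
  "commands": [0,0,0.003,0,0,0,0.6,0,0,0.003,0,0,0,0.3,0,0,0.003,0,0,0,0.3,0,0,0.003,0,0,0,0.3,0,0,0.003,0,0,0,0.3,0,0,0.003,0,0,0,0.3],
  "force": 30
}}

```text
t: 16.8
eef_pos: [0.5832, -0.2282, 0.0054]
tool_rot: [0.0, 0.95, 0.313, 0.001]
contact_force: [-1.0, 1.6, 6.2]
gripper_width: 0.454
grasp_force: 30.5
```

{"name": "arm_command", "arguments": {
  "commands": [0,0,-0.04,0,0,0,0.3,0,0,-0.08,0,0,0,0.3,0,0,-0.12,0,0,0,0.3,0,0,-0.14,0,0,0,0.3,0,0,-0.14,0,0,0,0.3]
}}

```text
t: 17.3
eef_pos: [0.5844, -0.2293, 0.1483]
tool_rot: [0.002, 0.95, 0.312, 0.003]
contact_force: [0.8, 0.5, -0.4]
gripper_width: 0.456
grasp_force: 30.5
```

```bash
python3 - <<'E'
from h import *
o=get_obs();c=read_camera("wrist");cv2.imwrite("k.png",c["img"][:,:,::-1]);print(o["grasp_force"],w2p(c,o["eef_pos"]+[0,0,.018]))
go(.5315,.3865,.14,36.4)
E
```

```text
30.454329272615723 [327.02795945 288.4990218 ]
shift mm [ 323.5 -526.1    5.3] turn [ 0.14 -0.11 -0.02] t 17.35
```

{"name": "arm_command", "arguments": {
  "commands": [0.322,-0.524,0,0,0,0,0.3,0.322,-0.524,0,0,0,0,0.3,0.322,-0.524,0,0,0,0,0.3,0.322,-0.524,0,0,0,0,0.3,0.322,-0.524,0,0,0,0,0.3,0.322,-0.524,0,0,0,0,0.3,0.322,-0.524,0,0,0,0,0.3,0.322,-0.524,0,0,0,0,0.3]
}}

```text
t: 18.15
eef_pos: [0.547, 0.1716, 0.1429]
tool_rot: [-0.0, 0.95, 0.312, -0.001]
contact_force: [0.9, 0.6, 0.2]
gripper_width: 0.451
grasp_force: 30.5
```

```bash
python3 - <<'E'
from h import *
go(.5315,.3865,.12,36.4)
E
```

```text
shift mm [ 115.1 -182.2   22.8] turn [-0.08  0.14 -0.01] t 18.15
```

{"name": "arm_command", "arguments": {
  "commands": [0.113,-0.179,0.022,0,0,0,0.3,0.113,-0.179,0.022,0,0,0,0.3,0.113,-0.179,0.022,0,0,0,0.3,0.113,-0.179,0.022,0,0,0,0.3,0.113,-0.179,0.022,0,0,0,0.3,0.113,-0.179,0.022,0,0,0,0.3,0.113,-0.179,0.022,0,0,0,0.3,0.113,-0.179,0.022,0,0,0,0.3]
}}

```text
t: 18.95
eef_pos: [0.534, 0.3785, 0.1219]
tool_rot: [0.001, 0.95, 0.311, -0.001]
contact_force: [-0.1, 0.6, -0.8]
gripper_width: 0.444
grasp_force: 30.5
```

{"name": "arm_command", "arguments": {
  "commands": [0,0,0,0,0,0,0.3,0,0,0,0,0,0,0.3]
}}

```text
t: 19.15
eef_pos: [0.5338, 0.3799, 0.1226]
tool_rot: [-0.0, 0.95, 0.312, -0.0]
contact_force: [0.9, -0.2, -0.6]
gripper_width: 0.449
grasp_force: 30.5
```

```bash
python3 - <<'E'
from h import *
c=read_camera("wrist");crop(c,200,460,110,330,3,"pics/w9.png");o=get_obs();z=o["eef_pos"][2];print(o["eef_pos"])
f=lambda p:((w2p(c,p)-[200,110])*3+1).round()
print("neck",f([.5315,.3865,.057]),"captop",f(o["eef_pos"]+[0,0,.0165]))
go(.5315,.3865,.0535,36.4)
E
```

```text
[0.53363874 0.38032809 0.12267437]
neck [352. 315.] captop [379. 531.]
shift mm [ 1.9 -6.2 69.2] turn [-0.03 -0.01 -0.08] t 19.2
```

View pics/w9.png

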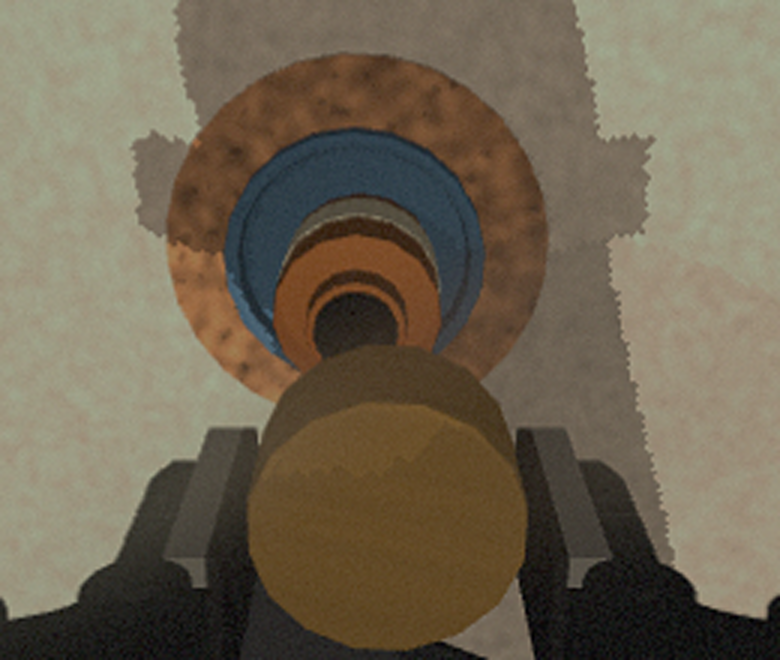

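The cap is held with its top at crop centre (388,526). The jar's neck is at (356, about 333), standing inside the dish on the mat. I'll solve both positions.

```bash
python3 - <<'E'
from h import *
from scipy.optimize import least_squares
c=read_camera("wrist");o=get_obs();e=o["eef_pos"];a=np.linspace(0,2*np.pi,180)
def sol(r,z,px,sel):
    px=np.array([(px[0]-1)/3+200,(px[1]-1)/3+110,(px[2]-1)/3+200,(px[3]-1)/3+110])
    def ext(p):
        P=np.array([w2p(c,[p[0]+r*np.cos(t),p[1]+r*np.sin(t),z]) for t in a]);return np.r_[P.min(0),P.max(0)]
    s=least_squares(lambda p:(ext(p)-px)[sel],e[:2]);print(s.x.round(4),s.fun.round(1));return s.x
n=sol(.011,.057,[313,292,400,0],[0,1,2])
j=sol(.019,.048,[274,234,441,0],[0,1,2])
k=sol(.020,e[2]+.0165,[248,403,527,650],[0,1,2,3])
print("cap-tcp",k-e[:2]);t=(n+j)/2-k+e[:2];print("tcp target",t)
go(*t,.0535,36.4)
E
```

```text
[0.5271 0.3827] [-2.6  0.1  2.6]
[0.5289 0.384 ] [-0.7  0.   0.7]
[0.5339 0.3795] [-1.7 -0.9  1.7  1.3]
cap-tcp [ 0.0004313 -0.0011288]
tcp target [0.52759877 0.38446524]
shift mm [-2.5 -6.6 69.2] turn [-0.03 -0.01 -0.05] t 19.25
```

{"name": "arm_command", "arguments": {
  "commands": [-0.0015,-0.0065,0.02,0,0,0,0.3,-0.0015,-0.0065,0.04,0,0,0,0.3,-0.0015,-0.0065,0.05,0,0,0,0.3,-0.0015,-0.0065,0.05,0,0,0,0.3,-0.0015,-0.0065,0.05,0,0,0,0.3]
}}

```text
t: 19.75
eef_pos: [0.5285, 0.3858, 0.073]
tool_rot: [-0.0, 0.95, 0.312, 0.0]
contact_force: [-0.4, -0.1, -0.3]
gripper_width: 0.452
grasp_force: 30.5
```

```bash
python3 - <<'E'
from h import *
print(get_obs()["eef_pos"],get_obs()["contact_force"]);go(.5284,.385,.0535,36.4)
E
```

```text
[0.5284576  0.38580307 0.07295949] [-0.41900233 -0.08556956 -0.31642128]
shift mm [-0.5  0.6 19.5] turn [-0.05 -0.03 -0.01] t 19.75
```

{"name": "arm_command", "arguments": {
  "commands": [-0.0005,0.0005,0.004,0,0,0,0.3,-0.0005,0.0005,0.008,0,0,0,0.3,-0.0005,0.0005,0.011,0,0,0,0.3,-0.0005,0.0005,0.0135,0,0,0,0.3,-0.0005,0.0005,0.0135,0,0,0,0.3]
}}

```text
t: 20.25
eef_pos: [0.5277, 0.3849, 0.0585]
tool_rot: [-0.0, 0.95, 0.312, -0.0]
contact_force: [0.3, 0.8, 0.3]
gripper_width: 0.45
grasp_force: 30.5
```

{"name": "arm_command", "arguments": {
  "commands": [0,0,0.0015,0,0,0,0.3,0,0,0.003,0,0,0,0.3,0,0,0.0045,0,0,0,0.3,0,0,0.0045,0,0,0,0.3]
}}

```text
t: 20.65
eef_pos: [0.5278, 0.3849, 0.0542]
tool_rot: [-0.0, 0.95, 0.312, -0.0]
contact_force: [-0.5, 0.4, -0.2]
gripper_width: 0.448
grasp_force: 30.5
```

Passed the neck without contact; lower the last millimetre or so.

{"name": "arm_command", "arguments": {
  "commands": [0,0,0.001,0,0,0,0.3,0,0,0.0015,0,0,0,0.3,0,0,0.0015,0,0,0,0.3]
}}

```text
t: 20.95
eef_pos: [0.5281, 0.3852, 0.0535]
tool_rot: [-0.0, 0.95, 0.312, 0.0]
contact_force: [-1.4, -1.1, 5.0]
gripper_width: 0.454
grasp_force: 30.9
```

{"name": "arm_command", "arguments": {
  "commands": [0,0,-0.0005,0,0,0,0.55,0,0,-0.0005,0,0,0,0.7,0,0,-0.0005,0,0,0,0.9,0,0,-0.02,0,0,0,1,0,0,-0.06,0,0,0,1,0,0,-0.09,0,0,0,1,0,0,-0.09,0,0,0,1]
}}

```text
t: 21.65
eef_pos: [0.5302, 0.3872, 0.1479]
tool_rot: [-0.002, 0.95, 0.312, 0.004]
contact_force: [0.1, -0.2, -0.6]
gripper_width: 0.999
grasp_force: 0.0
```

```bash
python3 - <<'E'
from h import *
c=read_camera("wrist");cv2.imwrite("cap.png",c["img"][:,:,::-1])
go(.4564,.0986,.12,36.4)
E
```

```text
shift mm [-229.3  188.2   24.1] turn [-0.06 -0.27 -0.  ] t 21.7
```

{"name": "arm_command", "arguments": {
  "commands": [-0.229,0.188,0.023,0,0,0,1,-0.229,0.188,0.023,0,0,0,1,-0.229,0.188,0.023,0,0,0,1,-0.229,0.188,0.023,0,0,0,1,-0.229,0.188,0.023,0,0,0,1,-0.229,0.188,0.023,0,0,0,1,-0.229,0.188,0.023,0,0,0,1,-0.229,0.188,0.023,0,0,0,1]
}}

```text
t: 22.5
eef_pos: [0.4545, 0.0964, 0.119]
tool_rot: [-0.0, 0.95, 0.311, -0.001]
contact_force: [0.1, -0.2, 0.3]
gripper_width: 1.004
grasp_force: 0.0
```

{"name": "arm_command", "arguments": {
  "commands": [0,0,0,0,0,0,1,0,0,0,0,0,0,1]
}}

```text
t: 22.7
eef_pos: [0.4555, 0.0994, 0.1197]
tool_rot: [-0.001, 0.95, 0.314, -0.0]
contact_force: [1.0, -0.0, 0.3]
gripper_width: 1.004
grasp_force: 0.0
```

```bash
python3 - <<'E'
from h import *
c=read_camera("wrist");cv2.imwrite("sq.png",c["img"][:,:,::-1])
h=cv2.cvtColor(c["img"],cv2.COLOR_RGB2HSV).astype(int)
m=((h[...,0]>90)&(h[...,0]<130)&(h[...,1]>80)).astype(np.uint8)
m[:, :200]=0;m[:,460:]=0
m=cv2.morphologyEx(m,cv2.MORPH_CLOSE,np.ones((5,5)))
cs=max(cv2.findContours(m,0,1)[0],key=cv2.contourArea);r=cv2.minAreaRect(cs);q=cv2.boxPoints(r);print(r)
P=np.array([p2w(c,*x,.010) for x in q]);e=P-np.roll(P,1,0)
print(P.mean(0),np.linalg.norm(e,axis=1),np.degrees(np.arctan2(e[:,1],e[:,0])))
print(w2p(c,[.4564,.0986,.010]));go(.4564,.0986,-.005,36.4)
E
```

```text
((330.8325500488281, 188.44677734375), (66.02140808105469, 83.17253112792969), 89.20427703857422)
[0.46197678 0.10132372] [0.05176774 0.06091581 0.05170567 0.06466859] [  35.33916035  -52.64622227 -140.5038636   127.41244337]
[329.31628505 197.16180972]
shift mm [  0.3   1.3 124.7] turn [-0.08 -0.02  0.14] t 22.75
```

{"name": "arm_command", "arguments": {
  "commands": [0,0.002,0.045,0,0,0,0.85,0,0.002,0.09,0,0,0,0.85,0,0.002,0.115,0,0,0,0.85,0,0.002,0.121,0,0,0,0.85,0,0.002,0.121,0,0,0,0.85,0,0.002,0.121,0,0,0,0.85],
  "force": 40
}}

```text
t: 23.35
eef_pos: [0.4573, 0.097, -0.0001]
tool_rot: [-0.0, 0.95, 0.313, 0.001]
contact_force: [0.1, 0.1, -0.4]
gripper_width: 0.851
grasp_force: 0.0
```

{"name": "arm_command", "arguments": {
  "commands": [0,0,0.0015,0,0,0,0.6,0,0,0.0015,0,0,0,0.5,0,0,0.0015,0,0,0,0.5,0,0,0.0015,0,0,0,0.5,0,0,0.0015,0,0,0,0.5]
}}

```text
t: 23.85
eef_pos: [0.4577, 0.0969, -0.0007]
tool_rot: [-0.0, 0.95, 0.312, 0.002]
contact_force: [-2.6, 0.5, 8.4]
gripper_width: 0.715
grasp_force: 41.5
```

{"name": "arm_command", "arguments": {
  "commands": [0,0,-0.04,0,0,0,0.5,0,0,-0.08,0,0,0,0.5,0,0,-0.11,0,0,0,0.5,0,0,-0.11,0,0,0,0.5]
}}

```text
t: 24.25
eef_pos: [0.4597, 0.097, 0.1122]
tool_rot: [0.0, 0.95, 0.312, 0.005]
contact_force: [0.5, 1.1, -1.2]
gripper_width: 0.712
grasp_force: 45.6
```

```bash
python3 - <<'E'
from h import *
go(.391,.312,.11,36.4)
E
```

```text
shift mm [  72.2 -213.9    2.2] turn [ 0.18 -0.51 -0.03] t 24.25
```

{"name": "arm_command", "arguments": {
  "commands": [0.071,-0.212,0.002,0,-0.2,0,0.5,0.071,-0.212,0.002,0,-0.2,0,0.5,0.071,-0.212,0.002,0,-0.2,0,0.5,0.071,-0.212,0.002,0,-0.2,0,0.5,0.071,-0.212,0.002,0,-0.2,0,0.5,0.071,-0.212,0.002,0,-0.2,0,0.5,0.071,-0.212,0.002,0,-0.2,0,0.5,0.071,-0.212,0.002,0,-0.2,0,0.5]
}}

```text
t: 25.05
eef_pos: [0.3881, 0.3073, 0.1052]
tool_rot: [0.001, 0.95, 0.312, -0.002]
contact_force: [-0.3, -0.5, -0.6]
gripper_width: 0.708
grasp_force: 45.6
```

{"name": "arm_command", "arguments": {
  "commands": [0,0,0,0,0,0,0.5,0,0,0,0,0,0,0.5]
}}

```text
t: 25.25
eef_pos: [0.3883, 0.3078, 0.1055]
tool_rot: [0.0, 0.95, 0.311, -0.002]
contact_force: [-0.1, -0.5, -1.6]
gripper_width: 0.709
grasp_force: 45.6
```

```bash
python3 - <<'E'
from h import *
c=read_camera("wrist");cv2.imwrite("sm.png",c["img"][:,:,::-1]);o=get_obs();print(o["eef_pos"])
g=c["img"].max(2).astype(np.uint8);print(w2p(c,[.3911,.312,.004]))
for v in range(100,230,10): print(v,g[v,200:460:8])
go(.3911,.312,.007,36.4)
E
```

```text
[0.38817961 0.30807546 0.10548096]
[325.26878546 194.05668395]
100 [180 178 183 184 180 181 180 185 181 181 183 179 139 133 133 137 138 131
 143 141 143 139 137 139 163 183 182 182 182 180 180 181 181]
110 [183 184 183 184 185 183 186 137 136 138 139  41  41  38 133 141 144 133
 144 139 139 133 141 132 140 180 181 183 184 186 182 193  91]
120 [181 182 182 183 181 186 182 133 140 137 145  40  35  36  38  35  52 137
 132 138 139 133 132 132 136 182 183 184 181 183 178  83 184]
130 [182 182 184 181 183 183 187 147 135 133  41  42  44  34  43  42  36  44
  44 117 140 136 145 137 136 150 186 181 185 181 184 187 185]
140 [185 184 183 182 186 183 183 177 142 145  40  43  37  39  42  37  42  38
  40  38  41  33 135 131 135 139 183 184 180 186 184 167 183]
150 [182 183 182 185 181 184 184 188 141  38  36  44  36  41  39  34  38  42
  41  37  37  43  40  48  66 137 184 181 184 183 180 181 170]
160 [183 184 182 183 184 145 180 187 139  37  36  38  29  35  30  39  43  39
  37  36  39  38  36  48  44  34  60 122 181 182 182 183 181]
170 [183 183 183 182 183 140 135 137  27  40  34  36  34  37  38  40  36  40
  38  41  37  37  39  42  45  49  55 138 153 180 181 182 184]
180 [184 185 184 186 185 138 141 145  44  37  41  33  33  35  33  37  25  35
  31  29  31  41  44  44  52  50  62 130 151 180 181 181 179]
190 [183 183 182 185 186 150 133  37  39  36  30  30  44  38  35  36  33  33
  32  36  44  43  45  54  54  60 142 136 181 183 181 183 181]
200 [184 186 185 183 185 181 199  37  53  27  38  38  38  31  42  42  44  27
  37  37  46  48  53  58  58 126 121 184 178 181 181 182 181]
210 [186 184 186 185 183 184  52  59  54  58  56  57  56  60  63  60  56  58
  61  63  64  64  61  65  64  62 122 121 178 178 183 180 182]
220 [182 188 185 188 188 195  51  87  89  87  83  87  86  86  85  82  82  79
  82  82  82  83  89  87  87  84 118 121 179 177 179 182 178]
shift mm [ 5.  -1.4 98.5] turn [-0.03  0.21 -0.08] t 25.3
```

```bash
python3 - <<'E'
from h import *
c=read_camera("wrist");g=c["img"].max(2)
m=(g<75).astype(np.uint8)
# sub-pixel edges: top-right edge by column, left edge by row
T=np.array([[u,np.argmax(m[60:,u])+60-.5] for u in range(300,400,4)]);L=np.array([[np.argmax(m[v,230:])+229.5,v] for v in range(115,200,4)])
Rr=np.array([[np.where(m[v,:430])[0].max()+.5,v] for v in range(168,204,3)])
W=lambda A:np.array([p2w(c,*x,.004) for x in A])
def line(A):
    w=W(A);vx,vy,x,y=cv2.fitLine(w.astype(np.float32),cv2.DIST_HUBER,0,.001,.001).ravel();print(np.degrees(np.arctan2(vy,vx)));return np.array([x,y]),np.array([vx,vy])
l1,l2,l3=line(T),line(L),line(Rr)
def X(a,b):
    s=np.linalg.solve(np.c_[a[1],-b[1]],b[0]-a[0]);return a[0]+s[0]*a[1]
A,B=X(l1,l2),X(l1,l3);d=B-A;n=np.array([d[1],-d[0]]);h=np.array([.391,.312])
n*=np.sign(n@(h-A));print(A,B,np.linalg.norm(d),(A+B)/2+n/2)
E
```

```text
-78.21288
11.848788
11.311145
[0.42935273 0.37023994] [0.44972494 0.2726141 ] 0.0997288 [0.3907259 0.3112409]
```

{"name": "arm_command", "arguments": {
  "commands": [0.0045,-0.001,0.045,0,0.2,0,0.5,0.0045,-0.001,0.08,0,0.2,0,0.5,0.0045,-0.001,0.095,0,0.2,0,0.5,0.0045,-0.001,0.098,0,0.2,0,0.5,0.0045,-0.001,0.098,0,0.2,0,0.5,0.0045,-0.001,0.098,0,0.2,0,0.5]
}}

```text
t: 25.95
eef_pos: [0.3911, 0.3128, 0.0085]
tool_rot: [-0.001, 0.95, 0.312, 0.001]
contact_force: [0.3, 0.9, -0.3]
gripper_width: 0.711
grasp_force: 45.6
```

```bash
python3 - <<'E'
from h import *
print(get_obs()["contact_force"]);go(.391,.3115,.0035,36.4)
E
```

```text
[ 0.2553521   0.91513898 -0.31211796]
shift mm [-0.9  1.   5. ] turn [-0.06 -0.1  -0.01] t 25.95
```

{"name": "arm_command", "arguments": {
  "commands": [-0.001,0.001,0.003,0,0,0,0.5,-0.001,0.001,0.0045,0,0,0,0.5,-0.001,0.001,0.0055,0,0,0,0.5,-0.001,0.001,0.0055,0,0,0,0.5]
}}

```text
t: 26.35
eef_pos: [0.3906, 0.3109, 0.0033]
tool_rot: [-0.0, 0.95, 0.312, 0.0]
contact_force: [-2.5, -2.4, 13.4]
gripper_width: 0.71
grasp_force: 47.1
```

{"name": "arm_command", "arguments": {
  "commands": [0,0,-0.0005,0,0,0,0.8,0,0,-0.0005,0,0,0,0.9,0,0,-0.0005,0,0,0,0.95,0,0,-0.03,0,0,0,1,0,0,-0.08,0,0,0,1,0,0,-0.12,0,0,0,1,0,0,-0.12,0,0,0,1]
}}

```text
t: 27.05
eef_pos: [0.3929, 0.3134, 0.127]
tool_rot: [-0.002, 0.95, 0.312, 0.004]
contact_force: [0.9, 0.1, 0.5]
gripper_width: 1.004
grasp_force: 0.0
```

```bash
python3 - <<'E'
from h import *
c=read_camera("wrist");cv2.imwrite("sd.png",c["img"][:,:,::-1]);print(w2p(c,[.3908,.3113,.016]))
h=cv2.cvtColor(c["img"],cv2.COLOR_RGB2HSV).astype(int)
m=((h[...,0]>90)&(h[...,0]<130)&(h[...,1]>70)&(h[...,2]>50)).astype(np.uint8);m[:,:220]=0;m[:,440:]=0
cs=max(cv2.findContours(m,0,1)[0],key=cv2.contourArea);print(cv2.boundingRect(cs));r=cv2.minAreaRect(cs);print(r,p2w(c,*r[0],.016))
a=np.array([[1,1],[1,-1],[-1,-1],[-1,1]])*.031;t=np.radians(36.6);M=np.array([[np.cos(t),-np.sin(t)],[np.sin(t),np.cos(t)]])
print([w2p(c,np.r_[[.3908,.3113]+M@x,.016]).round() for x in a])
go(.5199,-.4167,.14,36.4)
E
```

```text
[328.41671007 201.90448519]
(289, 160, 83, 75)
((330.0, 197.0), (74.0, 82.0), 90.0) [0.39467613 0.31265349]
[array([286., 162.]), array([370., 162.]), array([368., 239.]), array([290., 239.])]
shift mm [-329.1  662.7  -18. ] turn [-0.06 -0.33 -0.02] t 27.1
```

{"name": "arm_command", "arguments": {
  "commands": [-0.08,0.328,-0.02,0,-0.3,0,1,-0.08,0.328,-0.02,0,-0.3,0,1,-0.08,0.328,-0.02,0,-0.3,0,1,-0.08,0.328,-0.02,0,-0.3,0,1,-0.08,0.328,-0.02,0,-0.3,0,1,-0.08,0.328,-0.02,0,-0.3,0,1,-0.329,0.663,-0.02,0,-0.3,0,1,-0.329,0.663,-0.02,0,-0.3,0,1]
}}

```text
t: 27.9
eef_pos: [0.5082, -0.0675, 0.1387]
tool_rot: [0.0, 0.95, 0.312, -0.004]
contact_force: [0.9, 0.0, -1.3]
gripper_width: 0.998
grasp_force: 0.0
```

```bash
python3 - <<'E'
from h import *
go(.5199,-.4167,.14,36.4)
E
```

```text
shift mm [-197.9  288.    -0.6] turn [-0.12  0.38  0.02] t 27.9
```

{"name": "arm_command", "arguments": {
  "commands": [-0.196,0.285,0,0,0.3,0,1,-0.196,0.285,0,0,0.3,0,1,-0.196,0.285,0,0,0.3,0,1,-0.196,0.285,0,0,0.3,0,1,-0.196,0.285,0,0,0.3,0,1,-0.196,0.285,0,0,0.3,0,1,-0.196,0.285,0,0,0.3,0,1,-0.196,0.285,0,0,0.3,0,1]
}}

```text
t: 28.7
eef_pos: [0.5165, -0.4195, 0.1387]
tool_rot: [0.001, 0.951, 0.308, -0.002]
contact_force: [1.3, -0.7, 0.5]
gripper_width: 0.996
grasp_force: 0.0
```

{"name": "arm_command", "arguments": {
  "commands": [0,0,0,0,0,0,1,0,0,0,0,0,0,1]
}}

```text
t: 28.9
eef_pos: [0.5202, -0.4091, 0.1394]
tool_rot: [-0.002, 0.95, 0.313, -0.001]
contact_force: [0.5, 0.2, -0.8]
gripper_width: 0.999
grasp_force: 0.0
```

```bash
python3 - <<'E'
from h import *
c=read_camera("wrist");cv2.imwrite("bt.png",c["img"][:,:,::-1])
blob(c,[.5199,-.4167,.062],lambda h:(h[...,2]>95)&(h[...,1]<50),40)
u,v=w2p(c,[.5199,-.4167,.062]).round().astype(int)
print(c["img"][v,u-30:u+30:3].tolist());print(c["img"][v-40:v+30:4,u].tolist())
go(.5199,-.4167,.05,36.4)
E
```

```text
pred px 337 218 box [ 297  214   72   44 1587] cen [325.5 243.9] world [ 0.5001 -0.4219]
[[144, 130, 111], [147, 135, 117], [144, 137, 115], [144, 140, 117], [49, 43, 37], [48, 45, 38], [95, 76, 51], [101, 81, 55], [88, 82, 71], [99, 94, 80], [115, 107, 90], [110, 105, 86], [117, 110, 93], [104, 96, 79], [98, 88, 69], [103, 84, 59], [69, 63, 55], [70, 66, 57], [142, 133, 112], [142, 132, 113]]
[[12, 11, 8], [9, 9, 11], [68, 51, 32], [28, 23, 27], [21, 20, 27], [35, 29, 24], [88, 68, 41], [102, 81, 48], [94, 88, 74], [98, 90, 75], [115, 107, 90], [114, 108, 90], [114, 106, 88], [75, 70, 56], [146, 142, 120], [139, 130, 111], [143, 140, 120], [146, 145, 124]]
shift mm [-5.2  6.3 89.8] turn [-0.17 -0.01  0.16] t 28.95
```

{"name": "arm_command", "arguments": {
  "commands": [-0.005,0.007,0.03,0,0,0,1,-0.005,0.007,0.07,0,0,0,1,-0.005,0.007,0.11,0,0,0,1,-0.005,0.007,0.124,0,0,0,1,-0.005,0.007,0.124,0,0,0,1,-0.005,0.007,0.124,0,0,0,1],
  "force": 40
}}

```text
t: 29.55
eef_pos: [0.5215, -0.4195, 0.0182]
tool_rot: [0.0, 0.95, 0.313, 0.0]
contact_force: [0.6, -0.3, 0.5]
gripper_width: 1.001
grasp_force: 0.0
```

```bash
python3 - <<'E'
from h import *
go(.521,-.418,.016,36.4)
E
```

```text
shift mm [ 0.5 -1.5  2.2] turn [ 0.04 -0.04  0.07] t 29.55
```

{"name": "arm_command", "arguments": {
  "commands": [0,-0.001,0.002,0,0,0,0.8,0,-0.001,0.002,0,0,0,0.2,0,-0.001,0.002,0,0,0,0.2,0,-0.001,0.002,0,0,0,0.2,0,-0.001,0.002,0,0,0,0.2,0,-0.001,0.002,0,0,0,0.2,0,-0.001,0.002,0,0,0,0.2]
}}

```text
t: 30.25
eef_pos: [0.52, -0.4192, 0.0158]
tool_rot: [0.0, 0.95, 0.312, 0.0]
contact_force: [-1.9, 2.2, 4.9]
gripper_width: 0.384
grasp_force: 39.6
```

{"name": "arm_command", "arguments": {
  "commands": [0,0,-0.04,0,0,0,0.2,0,0,-0.08,0,0,0,0.2,0,0,-0.12,0,0,0,0.2,0,0,-0.12,0,0,0,0.2]
}}

```text
t: 30.65
eef_pos: [0.523, -0.4213, 0.1414]
tool_rot: [0.004, 0.95, 0.312, 0.003]
contact_force: [0.6, -0.4, -0.1]
gripper_width: 0.382
grasp_force: 40.3
```

```bash
python3 - <<'E'
from h import *
go(.3911,.3113,.13,36.4)
E
```

```text
shift mm [ 328.3 -668.2    6.1] turn [ 0.55 -0.2  -0.02] t 30.65
```

{"name": "arm_command", "arguments": {
  "commands": [0.255,-0.335,0,0.3,0,0,0.2,0.255,-0.335,0,0.3,0,0,0.2,0.255,-0.335,0,0.3,0,0,0.2,0.255,-0.335,0,0.3,0,0,0.2,0.255,-0.335,0,0.3,0,0,0.2,0.255,-0.335,0,0.3,0,0,0.2,0.255,-0.335,0,0.3,0,0,0.2,0.255,-0.335,0,0.3,0,0,0.2]
}}

```text
t: 31.45
eef_pos: [0.5252, -0.0172, 0.1347]
tool_rot: [-0.003, 0.95, 0.312, -0.001]
contact_force: [1.8, 0.0, -1.6]
gripper_width: 0.381
grasp_force: 40.3
```

```bash
python3 - <<'E'
from h import *
go(.3911,.3113,.13,36.4)
E
```

```text
shift mm [  86.9 -343.9    6.8] turn [-0.35  0.02 -0.01] t 31.45
```

{"name": "arm_command", "arguments": {
  "commands": [0.08,-0.334,0.004,-0.2,0,0,0.2,0.08,-0.334,0.004,-0.2,0,0,0.2,0.08,-0.334,0.004,-0.2,0,0,0.2,0.08,-0.334,0.004,-0.2,0,0,0.2,0.08,-0.334,0.004,-0.2,0,0,0.2,0.08,-0.334,0.004,-0.2,0,0,0.2,0.08,-0.334,0.004,-0.2,0,0,0.2,0.08,-0.334,0.004,-0.2,0,0,0.2]
}}

```text
t: 32.25
eef_pos: [0.3884, 0.304, 0.1332]
tool_rot: [-0.003, 0.948, 0.317, -0.0]
contact_force: [-0.1, -0.2, -0.4]
gripper_width: 0.381
grasp_force: 40.3
```

{"name": "arm_command", "arguments": {
  "commands": [0,0,0,0,0,0,0.2,0,0,0,0,0,0,0.2,0,0,0,0,0,0,0.2]
}}

```text
t: 32.55
eef_pos: [0.3926, 0.2956, 0.1327]
tool_rot: [-0.001, 0.95, 0.311, -0.001]
contact_force: [-0.1, -0.2, -0.0]
gripper_width: 0.379
grasp_force: 40.3
```

```bash
python3 - <<'E'
from h import *
c=read_camera("wrist");cv2.imwrite("bh.png",c["img"][:,:,::-1])
go(.3911,.3113,.028,36.4)
E
```

```text
shift mm [  8.  -13.2 104.8] turn [-0.12  0.03 -0.15] t 32.6
```

{"name": "arm_command", "arguments": {
  "commands": [0.008,-0.013,0.02,0,0,0,0.2,0.008,-0.013,0.06,0,0,0,0.2,0.008,-0.013,0.075,0,0,0,0.2,0.008,-0.013,0.075,0,0,0,0.2,0.008,-0.013,0.075,0,0,0,0.2]
}}

```text
t: 33.1
eef_pos: [0.391, 0.3123, 0.0583]
tool_rot: [-0.001, 0.95, 0.312, -0.0]
contact_force: [-0.2, 0.0, -1.6]
gripper_width: 0.379
grasp_force: 40.3
```

```bash
python3 - <<'E'
from h import *
go(.3911,.3113,.028,36.4)
E
```

```text
shift mm [-0.5  0.9 30.3] turn [-0.14  0.01 -0.06] t 33.1
```

{"name": "arm_command", "arguments": {
  "commands": [0,0.001,0.015,0,0,0,0.2,0,0.001,0.026,0,0,0,0.2,0,0.001,0.031,0,0,0,0.2,0,0.001,0.033,0,0,0,0.2,0,0.001,0.034,0,0,0,0.2,0,0.001,0.034,0,0,0,0.2]
}}

```text
t: 33.7
eef_pos: [0.3912, 0.3122, 0.0243]
tool_rot: [-0.001, 0.95, 0.312, -0.0]
contact_force: [0.4, 0.1, -0.7]
gripper_width: 0.382
grasp_force: 40.3
```

{"name": "arm_command", "arguments": {
  "commands": [0,0,0.001,0,0,0,0.2,0,0,0.0015,0,0,0,0.2,0,0,0.0015,0,0,0,0.2]
}}

```text
t: 34.0
eef_pos: [0.3914, 0.3123, 0.0237]
tool_rot: [-0.001, 0.95, 0.312, 0.0]
contact_force: [-2.9, -1.9, 12.2]
gripper_width: 0.381
grasp_force: 41.5
```

{"name": "arm_command", "arguments": {
  "commands": [0,0,-0.0005,0,0,0,0.5,0,0,-0.0005,0,0,0,0.65,0,0,-0.0005,0,0,0,0.85,0,0,-0.0005,0,0,0,1,0,0,-0.03,0,0,0,1,0,0,-0.08,0,0,0,1,0,0,-0.13,0,0,0,1,0,0,-0.17,0,0,0,1]
}}

```text
t: 34.8
eef_pos: [0.3915, 0.312, 0.1951]
tool_rot: [-0.002, 0.95, 0.313, 0.0]
contact_force: [-0.2, -0.2, 0.1]
gripper_width: 0.999
grasp_force: 0.0
```

{"name": "arm_command", "arguments": {
  "commands": [-0.16,0.25,-0.05,0,0,0,1,-0.16,0.25,-0.05,0,0,0,1,-0.16,0.25,-0.05,0,0,0,1,-0.16,0.25,-0.05,0,0,0,1,-0.16,0.25,-0.05,0,0,0,1,-0.16,0.25,-0.05,0,0,0,1,-0.16,0.25,-0.05,0,0,0,1,-0.16,0.25,-0.05,0,0,0,1]
}}

```text
t: 35.6
eef_pos: [0.411, 0.0145, 0.242]
tool_rot: [-0.001, 0.95, 0.311, -0.0]
contact_force: [0.6, 0.2, -0.9]
gripper_width: 1.002
grasp_force: 0.0
```

```bash
python3 - <<'E'
from h import *
c=read_camera("top");crop(c,140,260,120,260,4,"t.png");s=read_camera("scene");crop(s,310,450,100,210,5,"s.png")
a=cv2.imread("t.png");b=cv2.imread("s.png");b=cv2.resize(b[:,:],(320,251));a=a[:560]
o=np.zeros((560,800,3),np.uint8);o[:,:480]=a;o[:251,480:]=b
w=cv2.imread("cap.png");o[260:460,480:]=cv2.resize(w,(320,200))
cv2.imwrite("pics/final.png",cv2.convertScaleAbs(o,alpha=1.6))
print(get_obs()["eef_pos"])
E
```

```text
[0.41083981 0.01654768 0.24165706]
```

View pics/final.png

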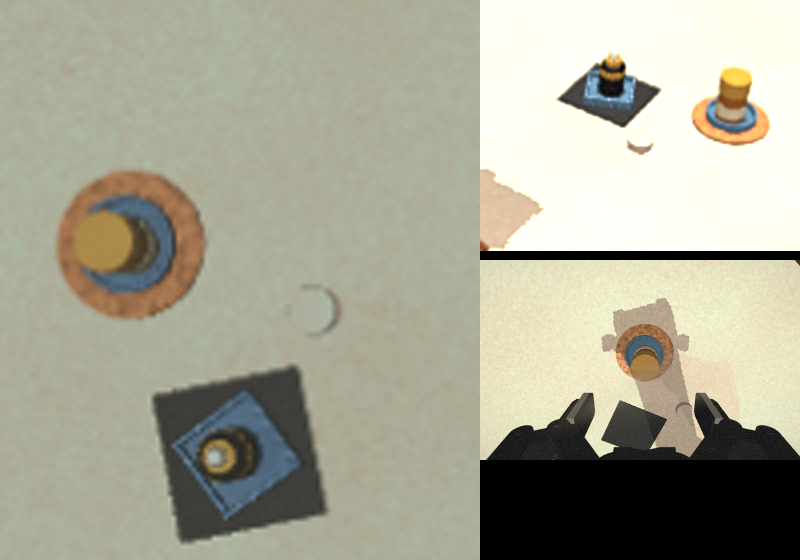

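The final view shows everything standing as asked. The round dish is centred on the cork mat with the jar in it and the cap seated. The square dish centre (237,454) is on the slate centre (240,454), with the bottle upright in it.

```bash
python3 -c "
from station import *
print(hand_in())"
```

```text
the job is handed in; nothing more can be done
None
```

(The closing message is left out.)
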